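# Stand the glass lamp up in its cushioned cup

## Robot

A 6-joint arm with a two-finger parallel gripper is mounted at the origin on the work surface. World frame = base frame: x ahead of the robot, y to its left, z up, the work surface at z = 0. Lengths are in mm, angles in rad, forces in N, time in s.
With the tool pointing down it reaches from about 275 to 1000 mm from the base axis. Payload 8.4 kg.
Tool frame: the origin (TCP) lies at the very end of the fingers, on their centre line; the grasp point (between the pads) lies 19 mm behind it; z points along the fingers, y is the line along which they close (so a half turn about z gives the same grasp; the last joint's range is limited). The gripper opens to 85 mm and grips with 20 to 120 N. Pads are 22 mm wide; open, the fingers measure 114 mm over their backs; the gripper's body (76 mm by 85 mm) begins 54 mm behind the grasp point. The pads swing forward as they close: fully open they stand 13 mm farther back than shut.
Start: joints at [1.162, 0.353, 1.633, -0, 1.155, -0.002], TCP at [247.294, 573.998, 231.281] pointing down, gripper open.
Joint ranges: [-2.63, 2.63], [-0.92, 2.1], [0.06, 2.66], [-1.3, 4.44], [0, 2.69], [-3.02, 3.02]. Speed limits (rad/s): [2.22, 2.22, 2.79, 3.14, 3.14, 3.14].

## Interface

Orientations are given as [roll, pitch, yaw] about the fixed x, y, z axes, in that order (R = Rz(yaw) Ry(pitch) Rx(roll)).
In Python, from rig import telemetry, imaging, r gives the robot as it stands. The module is installed in compiled form; this text tells all that it offers.
- The arm moves only by the tool step_arm, never from a script. Its argument "moves" is a list of rows, each a list of 3 entries, a list of its own where there are three numbers: the turn, a rotation vector about the tool's x, y, z scaled (see below), then the shift along the tool's x, y, z scaled (see below), then the opening, from -1 (shut) to 1 (fully open). A call has 1 to 8 rows; each row is the pose to reach, as a shift and turn from the pose commanded when the call began, along the tool's axes at that moment; what a row does not reach only later rows make up. The controller multiplies each number of a shift by 200 mm and each number of a turn by 45 degrees. A row lasts 1/10 s, in which the tool goes at most 50 mm and 8.59 degrees, less where a joint would pass 70% of its speed; a pose out of reach is approached as far as the arm can. A call with a number of a shift or a turn outside -1 to 1 is refused whole. A call with a gripper value outside its range is refused whole. The fingers move at their own pace and stop on an object; "squeeze" is the grip in N (left out, the last holds). Time passes only in rows, so rows that repeat a pose let the fingers close. It gives the time, the measured TCP pose, the force, the opening and the grip force at its end, in the units of the state.
- telemetry.sense(): the state, without advancing time (a new reading comes with each control period).
- imaging.grab_frame(name): name is "side" or "top"; returns the picture (400x640x3 uint8, red, green, blue); there is no depth.
- imaging.calibration(name): a dict with "fx", "fy", "cx", "cy" (pixels), "dist_coeffs" ([k1, k2, p1, p2, k3] as OpenCV has them; the pictures are not rectified), "cam_to_world" (4x4, takes a point from camera to world coordinates). Camera axes: x right, y up, looking along -z (the intrinsics and any distortion apply to the point x, -y, -z); pixel columns grow to the right and rows downward; lengths in mm; the calibration is good to about 2 mm. A picture is of the moment at which its call begins. calibration takes no time and is no camera call.
- r.sign_off(): hands the job in; it is judged then, once.
Trained networks look in the newest picture that a camera, given by its name, has taken for a name from the list of things; names that differ only in an ending like _2 or _b are one class to them, and where a whole thing is asked for, a point or a joint stands for the part that bears it (a point fixed in the world has none). Each returns a list of dicts, best first, with "conf" (0 to 1); they miss things now and then, are a little off and sometimes report something else, mostly with a low value. They report only what shows in the picture. A call takes as long as a camera call. They do not tell look-alikes from the thing itself.
- imaging.recognise(camera, name): "extent" ([left, top, width, height] in pixels, round what is visible of it).
- imaging.mark_of(camera, name): "xy" ([column, row] in pixels: a listed point, or the origin of a listed thing).
The state is a dict: "clock": time; "qpos": joint angles; "qvel": joint speeds; "joint_efforts": joint torques, N m; "eef_pos": TCP position; "tcp_rot": TCP orientation; "contact_force": force on the tool from outside, world axes, zero at the start; "wrist_torque": the same for the moment, N m; "opening": opening from 0.0 (shut) to 1.0 (fully open); "grasp_force": force on a finger pad.
Only numpy, scipy, OpenCV 4.12 (cv2) and the standard library are available. Lean on these libraries where they do the work, as an engineer would, in place of code of your own. Each camera call takes 0.05 s, during which the arm holds its last target. There are 200 camera calls.

## Task

Lift the glass lamp with the red base out of the sloping rack under the light bar and stand it upright, red base down, on the sprung floor of the yellow cup, then let go. It is thin glass: hold it lightly, and feel for the floor of the cup, which may be set at any height, so that the lamp is neither pressed down nor dropped. Leave everything else where it is.

Things in the scene. Friction and masses are not known exactly. Their poses are not given: they have to be found in the camera images.
- lamp: Lamp to move, 160 mm long, 0.08-0.16 kg. Origin: centre of the base's flat end; own z along the axis, base to window end. Red base dia. 36 mm to z 45, clear glass dia. 36 to z 92, glass neck dia. 28 from z 102 to 152, rounded end at 160. Starts leaning 35 degrees in a rack channel, neck high, towards the robot.
- lamp_neck (a point): Where to grip the lamp: on its axis in the middle of the glass neck, 128 mm from the base end; 8 to 15 N of grip holds it; swing it upright unhurriedly, or it turns between the fingers. The lamp breaks if squeezed over 20 N per finger, or pressed over 6 N on the cup, 20 N on the rack, or let fall 3 mm.
- spare_lamp: A lamp of the same shape and size with a blue base and amber glass, leaning in the other channel; stays there.
- rack: Fixed grey rack, base plate 170 x 250 mm; origin at the centre of its underside. Two V channels at own y = +50 and -50 mm carry the lower 85 mm of each lamp, open above and at the upper end; lamp base ends at own x = 30, z = 46 mm, axes rising towards own -x at 35 degrees from vertical (lamp tops at x = -62, z = 177 mm). Draw a lamp out along its axis.
- light_bar (a point): Centre of the light bar fixed across the rack over the lamps, 28 mm wide (rack's x), 246 mm long (y), 20 mm thick, 240 mm above the table, on posts at rack y = +-117 mm. It is in the way of a vertical gripper: come along the lamp's axis.
- cup: Fixed yellow round cup on a dark foot dia. 120 mm, 10 mm thick; origin at the centre of the underside. Outer dia. 68, inner dia. 60 mm, rim 85 mm above the table. Inside, a flat black floor disc on a soft spring (0.8 N per mm, 10 mm travel) stands, unloaded, anywhere from 27 to 67 mm above the table; its height is not reported.
- cup_rim (a point): Centre of the cup's mouth, 85 mm above the table.
- jar: Amber glass jar dia. 54 mm, 75 mm tall, behind the cup; bystander. Origin at the centre of its underside.
- screwdriver: Orange-handled screwdriver 170 mm long, lying in front of the rack; bystander.
- mug: White mug dia. 80 mm, 95 mm tall, to the left; bystander.
- carton: Cardboard carton 100 x 160 x 70 mm, at the back; bystander.
- meter: Yellow hand multimeter 170 x 85 x 36 mm lying to the right; bystander.
- brush: Wooden-handled brush 190 mm long lying to the left; bystander.
Not all that is in view belongs to the job. What is shaped like the cup but blue or green is not meant.

How it is judged:
By the outcome, as a careful person would: the job done as asked, in the order asked, and still so for the second after the job is handed in, with the robot touching nothing.
It also fails if it takes over 62 s, if anything falls off the work surface, if the arm or the gripper's body presses on something with over 40 N, if the wrist force passes 120 N, or if a joint passes its speed limit or range.

## Working session

There is one attempt and no reset: what is moved stays moved. The work goes in short steps, Python scripts to look and compute and a tool call to move; the robot and the scene stay as the last step left them, time stands still between calls to the robot, and variables do not carry over. Pictures are saved under pics/ and viewed, at most 11 in all, crops included, and the job is handed in when it is done.

Besides the shell and the picture viewer there is one more tool, called after ">>>" as a command line: name --argument value ..., lists and objects as JSON in quotes. step_arm: Moves the arm, as the interface text tells. Its arguments: {"type":"object","properties":{"moves":{"type":"array"},"squeeze":{"type":"number"}},"required":["moves"]}

```bash
mkdir -p pics; cat > h.py <<'E'
import numpy as np, cv2
from scipy.spatial.transform import Rotation as R
from rig import telemetry, imaging, r
def ray(cam,xy):
    c=imaging.calibration(cam);K=np.array([[c['fx'],0,c['cx']],[0,c['fy'],c['cy']],[0,0,1]])
    u=cv2.undistortPoints(np.array([[xy]],float),K,np.array(c['dist_coeffs'],float))[0,0]
    T=np.array(c['cam_to_world']);d=T[:3,:3]@np.array([u[0],-u[1],-1.]);return T[:3,3],d/np.linalg.norm(d)
def atz(cam,xy,z):
    o,d=ray(cam,xy);return o+d*(z-o[2])/d[2]
def tri(a,b):
    o1,d1=ray('side',a);o2,d2=ray('top',b)
    s=np.linalg.lstsq(np.c_[d1,-d2],o2-o1,rcond=None)[0]
    p,q=o1+d1*s[0],o2+d2*s[1];return (p+q)/2,np.linalg.norm(p-q)
def proj(cam,P):
    c=imaging.calibration(cam);K=np.array([[c['fx'],0,c['cx']],[0,c['fy'],c['cy']],[0,0,1]])
    T=np.linalg.inv(np.array(c['cam_to_world']));P=np.atleast_2d(P)
    q=(P@T[:3,:3].T+T[:3,3])*[1,-1,-1]
    return cv2.projectPoints(q,np.zeros(3),np.zeros(3),K,np.array(c['dist_coeffs'],float))[0][:,0]
E
python3 - <<'E'
from h import *
for c in('side','top'):
    cv2.imwrite(f'pics/{c}0.png',imaging.grab_frame(c)[:,:,::-1])
    print(c,np.round(np.array(imaging.calibration(c)['cam_to_world'])[:3,3]))
    for n in('lamp','lamp_neck','spare_lamp','rack','light_bar','cup','cup_rim','jar'):
        print(n,[(np.round(d['xy']).tolist(),round(d['conf'],2)) for d in imaging.mark_of(c,n)][:4])
s=telemetry.sense();print(s['eef_pos'],s['tcp_rot'],s['clock'],s['contact_force'])
E
```

```text
side [  258. -1108.   854.]
lamp [([304.0, 183.0], 0.52)]
lamp_neck [([287.0, 163.0], 0.8), ([282.0, 170.0], 0.71)]
spare_lamp [([307.0, 202.0], 0.76)]
rack [([301.0, 204.0], 0.97)]
light_bar [([286.0, 164.0], 0.71)]
cup [([271.0, 266.0], 0.7), ([285.0, 311.0], 0.65)]
cup_rim [([327.0, 245.0], 0.84), ([273.0, 245.0], 0.81)]
jar [([363.0, 262.0], 0.79)]
top [ 495.  -10. 1458.]
lamp [([245.0, 181.0], 0.61)]
lamp_neck [([232.0, 204.0], 0.53), ([478.0, 198.0], 0.31)]
spare_lamp [([277.0, 189.0], 0.69)]
rack [([262.0, 196.0], 0.61)]
light_bar []
cup [([358.0, 247.0], 0.77), ([378.0, 194.0], 0.74), ([418.0, 246.0], 0.65)]
cup_rim [([423.0, 244.0], 0.84), ([361.0, 247.0], 0.68), ([381.0, 191.0], 0.62), ([245.0, 183.0], 0.61)]
jar [([377.0, 161.0], 0.8), ([377.0, 194.0], 0.69), ([479.0, 197.0], 0.33)]
[247.29298914 574.00120494 231.28455362] [ 3.14158422e+00 -4.09364986e-08  2.73477031e+00] 0.9 [-0.0918366   0.38070082 -0.57009374]
```

View pics/side0.png

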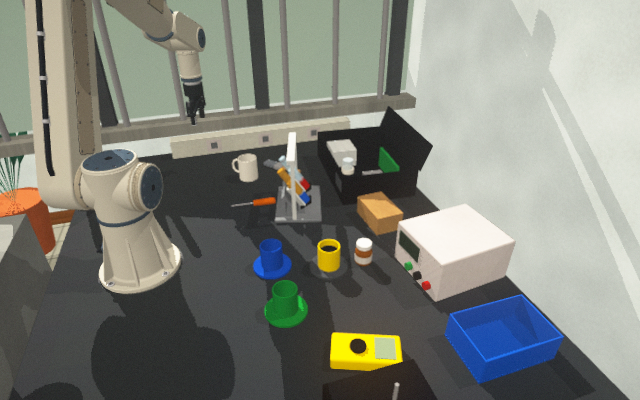

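View pics/top0.png

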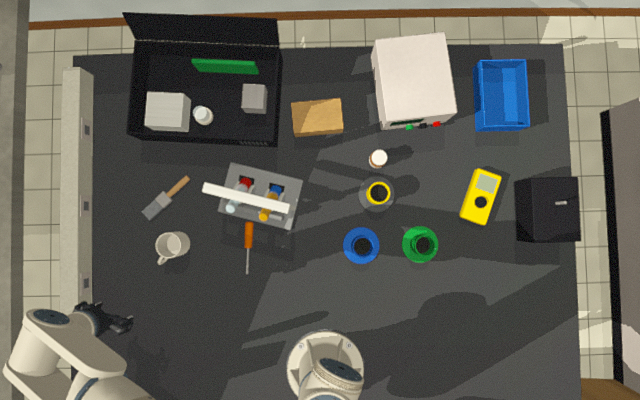

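Side view: yellow cup at (329,255), with blue (272,258) and green (286,300) look-alike cups. Rack at (298,195). In the top view, the yellow cup is at (378,193). The red base shows at (245,182) and the blue base at (276,188), both under the white bar.

Could be taken for the lamp: red-base lamp (top 245,182), spare blue-base lamp (276,188), small white pot (203,115). For the cup: yellow (378,193), blue (361,245), green (420,243). I choose the red base and the yellow cup, and check them in a close crop.

```bash
python3 - <<'E'
from h import *
from scipy.optimize import minimize
t=imaging.grab_frame('top');s=imaging.grab_frame('side')
# cup : yellow ring top
def blob(im,x0,y0,x1,y1,f):
    m=np.zeros(im.shape[:2],np.uint8);m[y0:y1,x0:x1]=f(im[y0:y1,x0:x1].astype(int))*255;return m
ye=lambda a:(a[...,0]>130)&(a[...,1]>110)&(a[...,2]<90)
m=blob(t,350,165,410,225,ye);c=max(cv2.findContours(m,0,1)[0],key=cv2.contourArea)
(e,ax,_)=cv2.fitEllipse(c);print('ring px',e,ax,'at85',atz('top',e,85))
# bar: white
m=blob(t,190,170,300,225,lambda a:(a.min(-1)>190));c=max(cv2.findContours(m,0,1)[0],key=cv2.contourArea)
rect=cv2.minAreaRect(c);box=cv2.boxPoints(rect);print('bar',np.round(box,1).tolist())
for z in(240,250):
    P=np.array([atz('top',b,z) for b in box]);print(z,P.mean(0),[round(np.linalg.norm(P[i]-P[i-1])) for i in range(4)])
    l=max([P[i]-P[i-1] for i in range(4)],key=np.linalg.norm);print('bar dir deg',np.degrees(np.arctan2(l[1],l[0])))
for nm,im,(x,y) in(('t',t,(195,150)),('s',s,(235,125))):
    pass
a=cv2.resize(t[150:240,190:310],None,fx=5,fy=5,interpolation=2);b=cv2.resize(s[120:230,250:340],None,fx=4,fy=4,interpolation=2)
cv2.imwrite('pics/ct.png',a[:,:,::-1]);cv2.imwrite('pics/cs.png',b[:,:,::-1])
E
```

```text
ring px (378.0840148925781, 192.76931762695312) (22.028053283691406, 24.167455673217773) at85 [ 563.57970547 -178.96321582   85.        ]
bar [[201.8000030517578, 191.6999969482422], [204.3000030517578, 182.10000610351562], [289.1000061035156, 203.89999389648438], [286.6000061035156, 213.5]]
240 [551.30310475 209.23690069 240.        ] [245, 28, 245, 27]
bar dir deg -105.77364246295514
250 [550.84184871 207.43913095 250.        ] [243, 27, 243, 27]
bar dir deg -105.77364246295515
```

View pics/ct.png

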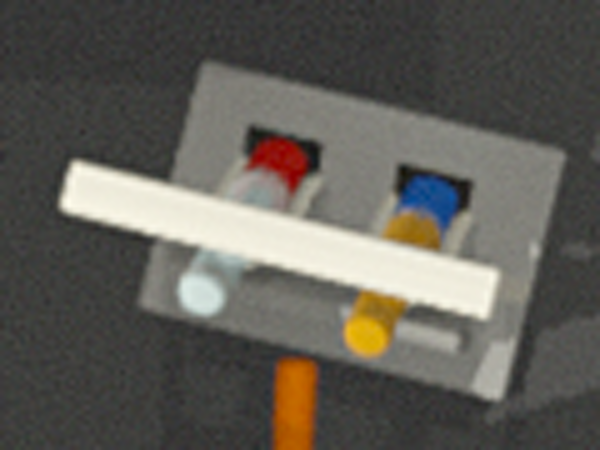

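View pics/cs.png

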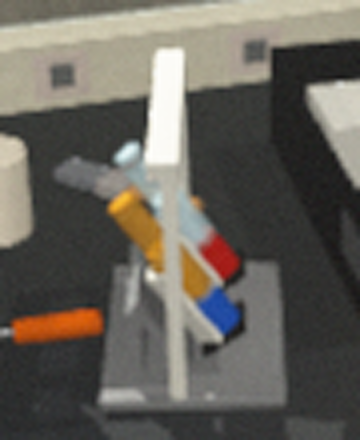

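The crops show the red-base, clear-glass lamp at the left of the rack (neck tip at top-view pixel (230.6,208.6), side (281.7,158)). The blue/amber spare is to its right (tip (263.6,217)). The bar crosses above both, so red is the one to lift.

```bash
python3 - <<'E'
from h import *
from scipy.optimize import least_squares
T=lambda x,y:(190+x/5-.4,150+y/5-.4); S=lambda x,y:(250+x/4-.4,120+y/4-.4)
A=np.array([-np.sin(np.radians(35)),0,np.cos(np.radians(35))])
lamp=lambda y,l:np.array([30,y,46])+l*A
def obs(h):
    P=[(85,125,h),(85,-125,h),(-85,-125,h),(-85,125,h)]
    o=[('top',p,T(*q)) for p,q in zip(P,[(200,62),(565,152),(502,400),(140,303)])]
    o+=[('side',(85,125,h),None),('side',(-85,-125,h),S(102,405)),('side',(85,-125,h),S(286,402))]
    o+=[('top',lamp(50,150),T(203,293)),('top',lamp(-50,150),T(368,335)),('side',lamp(50,152),S(127,153)),('side',lamp(-50,152),S(122,205))]
    return [k for k in o if k[2]]
def W(v,p): return R.from_euler('z',v[2]).apply(p)+[v[0],v[1],0]
def f(v):
    return np.concatenate([proj(c,W(v,p))[0]-q for c,p,q in obs(v[3])])
s=least_squares(f,[545,205,-.27,8],loss='soft_l1');v=s.x
print(v,np.degrees(v[2]));print(np.round(f(v).reshape(-1,2),1).tolist())
bar=np.array([551.3,209.2,0]);print('bar in rack',R.from_euler('z',-v[2]).apply(bar-[v[0],v[1],0]))
for l in(0,128,160):print(l,W(v,lamp(50,l)))
print('axis',R.from_euler('z',v[2]).apply(A))
for xy in[(327,245)]:print('cup rim side z85',atz('side',xy,85), tri((327,245),(378.1,192.8)))
print('cup side mask');s=imaging.grab_frame('side');a=s.astype(int);m=((a[...,0]>130)&(a[...,1]>110)&(a[...,2]<90)).astype(np.uint8);m[:,:300]=0;m[:,360:]=0;m[285:]=0
ys,xs=np.nonzero(m);print(xs.min(),xs.max(),ys.min(),ys.max(),[ (y,xs[ys==y].min(),xs[ys==y].max()) for y in range(ys.min(),ys.max(),4)])
for z in(0,85):
  t=np.linspace(0,2*np.pi,60);q=proj('side',np.c_[563.6+34*np.cos(t),-179+34*np.sin(t),0*t+z]);print(z,q.min(0),q.max(0))
t=imaging.grab_frame('top').astype(int)
# dark foot estimate via top network
E
```

```text
[ 5.68582305e+02  2.03319436e+02 -2.66613093e-01  5.38332717e+00] -15.275805004973249
[[0.1, -0.3], [-0.1, -0.4], [0.1, -0.1], [-0.7, 1.1], [-1.3, 0.3], [-0.5, -0.0], [0.2, -0.9], [0.1, -1.1], [-0.2, 0.7], [-0.2, 0.1]]
bar in rack [-18.22102664   1.11950197   0.        ]
0 [610.6956532  243.64890243  46.        ]
128 [539.87181059 262.99197104 150.85146167]
160 [522.16584994 267.8277382  177.06432709]
axis [-0.55331127  0.15111772  0.81915204]
cup rim side z85 [ 563.04229053 -181.05937341   85.        ] (array([ 563.60280023, -179.21046133,   83.47284849]), np.float64(0.09182538148468967))
cup side maskTraceback (most recent call last):
  File "<stdin>", line 22, in <module>
    return umr_minimum(a, axis, None, out, keepdims, initial, where)
ValueError: zero-size array to reduction operation minimum which has no identity
```

```bash
cat >> h.py <<'E'
YAW=np.radians(-15.4);RZ=R.from_euler('z',YAW)
AX=RZ.apply([-np.sin(np.radians(35)),0,np.cos(np.radians(35))])
BASE=np.array([568.6,203.3,0])+RZ.apply([30,50,46])
def rot(tilt): # tool z along -lamp axis leaning by tilt deg, y = rack y
    t=np.radians(tilt);z=RZ.apply([np.sin(t),0,-np.cos(t)]);y=RZ.apply([0,1,0]);return R.from_matrix(np.c_[np.cross(y,z),y,z])
def go(p,q):
    s=telemetry.sense();c=R.from_euler('xyz',s['tcp_rot'])
    print('turn',np.round(np.degrees((c.inv()*q).as_rotvec())/45,4),'shift',np.round(c.inv().apply(p-s['eef_pos'])/200,4))
    print('pos',np.round(s['eef_pos'],1),'F',np.round(s['contact_force'],2),'clock',s['clock'],'grip',s['opening'],s['grasp_force'])
E
python3 - <<'E'
from h import *
print(BASE,AX);go(BASE+239*AX,rot(35));go(BASE+109*AX,rot(35))
for n in('mug','brush','screwdriver'):
  imaging.grab_frame('top');print(n,[(atz('top',d['xy'],40).round(),d['conf']) for d in imaging.mark_of('top',n)[:2]])
E
```

```text
[610.800668   243.53808669  46.        ] [-0.55298241  0.15231673  0.81915204]
turn [-0.0536 -0.7765 -0.1703] shift [-1.644  -0.8926 -0.0524]
pos [247.3 574.  231.3] F [-0.02  0.29  0.54] clock 1.05 grip 0.9991560124221558 0.0
turn [-0.0536 -0.7765 -0.1703] shift [-2.0133 -0.8413  0.4801]
pos [247.3 574.  231.3] F [-0.02  0.29  0.54] clock 1.05 grip 0.9991560124221558 0.0
mug [(array([415., 452.,  40.]), 0.72)]
brush [(array([577., 495.,  40.]), 0.95)]
screwdriver [(array([406., 241.,  40.]), 0.69)]
```

>>> step_arm --moves '[[[0,0,0],[-0.25,-0.15,-0.05],0.4],[[-0.02,-0.2,-0.05],[-0.5,-0.3,-0.1],0.4],[[-0.02,-0.4,-0.1],[-0.75,-0.45,-0.15],0.4],[[-0.05,-0.6,-0.15],[-0.95,-0.6,-0.2],0.4],[[-0.05,-0.77,-0.17],[-1,-0.7,-0.2],0.4],[[-0.054,-0.776,-0.17],[-1,-0.8,-0.2],0.4],[[-0.054,-0.776,-0.17],[-1,-0.88,-0.2],0.4],[[-0.054,-0.776,-0.17],[-1,-0.88,-0.2],0.4]]' --squeeze 10

```text
clock: 2.15
eef_pos: [360.5, 332.2, 271.4]
tcp_rot: [3.141, 0.609, 2.872]
contact_force: [0.4, -0.1, -0.1]
opening: 0.698
grasp_force: 0.0
```

```bash
python3 -c "
from h import *
go(BASE+239*AX,rot(35))"
```

```text
turn [ 0.     -0.0022 -0.0005] shift [-0.4394 -0.0947  0.4868]
pos [360.5 332.2 271.4] F [ 0.45 -0.14 -0.15] clock 2.15 grip 0.6981723705348291 0.0
```

>>> step_arm --moves '[[[0,-0.002,0],[-0.2,-0.05,0.1],0.4],[[0,-0.002,0],[-0.4,-0.09,0.2],0.4],[[0,-0.002,0],[-0.44,-0.095,0.35],0.4],[[0,-0.002,0],[-0.44,-0.095,0.487],0.4],[[0,-0.002,0],[-0.44,-0.095,0.487],0.4],[[0,-0.002,0],[-0.44,-0.095,0.487],0.4]]'

```text
clock: 2.75
eef_pos: [480.1, 281.3, 242.1]
tcp_rot: [3.141, 0.611, 2.872]
contact_force: [0.2, -0.7, 0.6]
opening: 0.702
grasp_force: 0.0
```

```bash
python3 - <<'E'
from h import *
go(BASE+109*AX,rot(35))
t=imaging.grab_frame('top');s=imaging.grab_frame('side')
for l in(0,128,160):print(l,proj('top',BASE+l*AX),proj('side',BASE+l*AX))
a=cv2.resize(t[130:250,180:310],None,fx=3,fy=3,interpolation=2);b=cv2.resize(s[110:230,220:350],None,fx=3,fy=3,interpolation=2)
cv2.imwrite('pics/g1.png',np.hstack([a,b])[:,:,::-1])
E
```

```text
turn [-0.0007  0.0007 -0.0013] shift [ 0.0055 -0.0081  0.6482]
pos [480.1 281.3 242.1] F [ 0.24 -0.65  0.63] clock 2.75 grip 0.702494398596298 0.0
0 [[245.20895605 182.11581428]] [[305.1039484  186.60119363]]
128 [[232.71714456 203.24935981]] [[285.13351326 163.13693543]]
160 [[229.27021601 209.08854769]] [[279.9184252 157.0090957]]
```

View pics/g1.png

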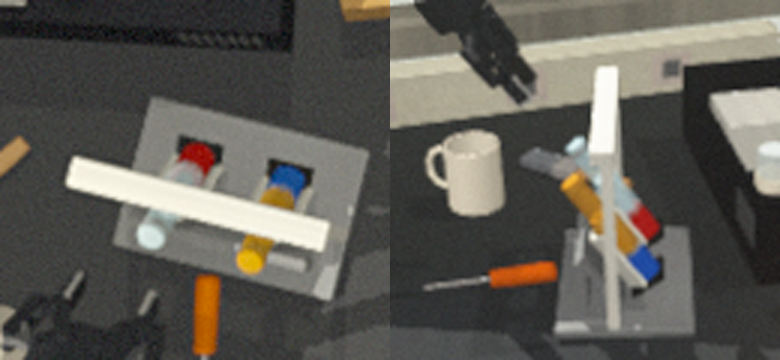

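```bash
python3 - <<'E'
from h import *
p=telemetry.sense()['eef_pos'];q=rot(35)
for d in(0,-8):
  for y in(-30,0,30):print(d,y,proj('top',p+q.apply([0,y,d])).round(1),proj('side',p+q.apply([0,y,d])).round(1))
s=imaging.grab_frame('side').astype(int);t=imaging.grab_frame('top').astype(int)
# red base & neck masks
for n,im,b in(('top',t,(225,170,262,215)),('side',s,(270,150,315,200))):
  a=im[b[1]:b[3],b[0]:b[2]];m=(a[...,0]>110)&(a[...,1]<60)&(a[...,2]<60);y,x=np.nonzero(m);print(n,'red',x.mean()+b[0],y.mean()+b[1],x.min()+b[0],x.max()+b[0],y.min()+b[1],y.max()+b[1])
  g=(a[...,2]-a[...,0]>5)&(a[...,2]>120);y,x=np.nonzero(g)
  for yy in range(y.min(),y.max()+1):
    k=x[y==yy]
    if len(k)>2:print(yy+b[1],k.min()+b[0],k.max()+b[0],end=' | ')
  print()
for l in(30,150):
  for o in((0,18,0),(0,-18,0)):
    print(l,o,proj('top',BASE+l*AX+q.apply(o)).round(1),proj('side',BASE+l*AX+q.apply(o)).round(1))
E
```

```text
0 -30 [[229.7 226.9]] [[266.2 144.2]]
0 0 [[219.3 224.2]] [[266.8 140.9]]
0 30 [[208.8 221.6]] [[267.5 137.6]]
-8 -30 [[228.8 228.5]] [[264.8 142.6]]
-8 0 [[218.3 225.9]] [[265.4 139.2]]
-8 30 [[207.8 223.2]] [[266.1 136. ]]
top red 245.9047619047619 181.55555555555554 240 250 178 187
188 240 242 | 189 239 243 | 200 229 232 | 201 230 236 | 202 231 238 | 203 234 237 | 204 235 237 | 205 228 236 | 206 227 232 | 207 226 233 | 208 226 234 | 209 226 234 | 210 226 233 | 211 227 233 | 212 229 232 | 
side red 303.80357142857144 184.42857142857144 274 309 179 199
156 281 284 | 157 280 284 | 158 279 285 | 159 279 285 | 160 279 285 | 161 280 285 | 162 282 285 | 163 282 285 | 164 282 285 | 165 284 286 | 168 288 295 | 169 288 295 | 170 288 296 | 171 288 296 | 172 289 297 | 173 289 298 | 174 295 300 | 175 295 301 | 176 295 300 | 177 295 300 | 178 296 300 | 179 297 299 | 193 302 305 | 194 301 306 | 195 299 307 | 196 299 307 | 197 299 308 | 198 300 309 | 199 301 308 | 
30 (0, 18, 0) [[237.  185.4]] [[300.6 179. ]]
30 (0, -18, 0) [[247.9 188.1]] [[300.5 183.5]]
150 (0, 18, 0) [[224.5 205.8]] [[281.8 156.8]]
150 (0, -18, 0) [[236.3 208.7]] [[281.3 161.1]]
```

>>> step_arm --moves '[[[0,0,0],[0.005,-0.008,0.1],0.3],[[0,0,0],[0.005,-0.008,0.2],0.3],[[0,0,0],[0.005,-0.008,0.3],0.3],[[0,0,0],[0.005,-0.008,0.4],0.2],[[0,0,0],[0.005,-0.008,0.5],0.2],[[0,0,0],[0.005,-0.008,0.58],0.2],[[0,0,0],[0.005,-0.008,0.62],0.2],[[0,0,0],[0.005,-0.008,0.65],0.2]]'

```text
clock: 3.75
eef_pos: [550.6, 260.2, 135.1]
tcp_rot: [3.141, 0.612, 2.873]
contact_force: [-0.4, 0.2, -0.1]
opening: 0.598
grasp_force: 0.0
```

```bash
python3 - <<'E'
from h import *
go(BASE+109*AX,rot(35))
t=imaging.grab_frame('top');s=imaging.grab_frame('side')
a=cv2.resize(t[150:240,190:290],None,fx=4,fy=4,interpolation=2);b=cv2.resize(s[120:210,240:340],None,fx=4,fy=4,interpolation=2)
cv2.imwrite('pics/g2.png',np.hstack([a,b])[:,:,::-1])
E
```

```text
turn [ 0.0009  0.002  -0.0001] shift [-0.0004 -0.0006 -0.0009]
pos [550.6 260.2 135.1] F [-0.42  0.25 -0.1 ] clock 3.75 grip 0.5981130919370785 0.0
```

View pics/g2.png

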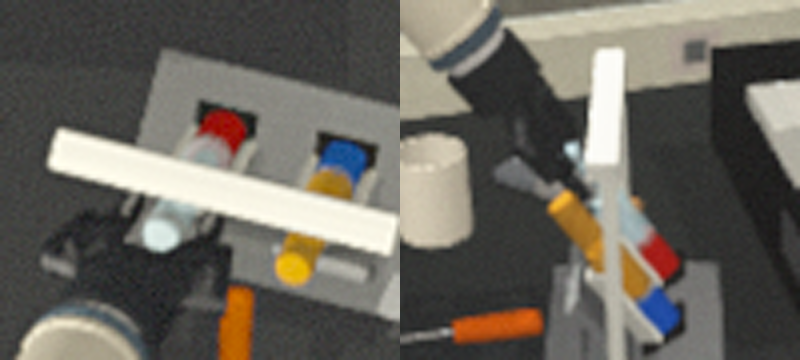

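The fingers straddle the clear neck: in the left half, the pads are at about (128,200) and (212,200) with the neck at about (175,200). Nothing is touched. Closing gently.

>>> step_arm --moves '[[[0,0,0],[0,0,0],0.0],[[0,0,0],[0,0,0],-0.15],[[0,0,0],[0,0,0],-0.25],[[0,0,0],[0,0,0],-0.28],[[0,0,0],[0,0,0],-0.31],[[0,0,0],[0,0,0],-0.33]]' --squeeze 10

```text
clock: 4.45
eef_pos: [550.3, 259.5, 135.0]
tcp_rot: [-3.141, 0.612, 2.872]
contact_force: [-0.9, -1.6, -0.2]
opening: 0.332
grasp_force: 0.7
```

>>> step_arm --moves '[[[0,0,0],[0,-0.004,0],-0.34],[[0,0,0],[0,-0.004,0],-0.36],[[0,0,0],[0,-0.004,0],-0.38],[[0,0,0],[0,-0.004,0],-0.38]]'

```text
clock: 4.85
eef_pos: [550.2, 259.0, 135.0]
tcp_rot: [3.141, 0.612, 2.872]
contact_force: [-2.3, -1.2, 4.5]
opening: 0.321
grasp_force: 19.5
```

>>> step_arm --moves '[[[0,0,0],[0,0,0],-0.345]]'

```text
clock: 4.95
eef_pos: [550.2, 259.0, 134.9]
tcp_rot: [3.141, 0.612, 2.873]
contact_force: [-1.5, -0.9, 1.4]
opening: 0.324
grasp_force: 1.4
```

>>> step_arm --moves '[[[0,0,0],[0,0,0],-0.355],[[0,0,0],[0,0,0],-0.355]]'

```text
clock: 5.15
eef_pos: [550.2, 259.0, 134.9]
tcp_rot: [3.141, 0.612, 2.873]
contact_force: [-3.1, -0.8, 2.9]
opening: 0.324
grasp_force: 9.1
```

>>> step_arm --moves '[[[0,0,0],[0,0,0],-0.358],[[0,0,0],[0,0,0],-0.358]]'

```text
clock: 5.35
eef_pos: [550.2, 259.0, 134.9]
tcp_rot: [3.141, 0.612, 2.872]
contact_force: [-2.8, -1.4, 3.0]
opening: 0.325
grasp_force: 12.0
```

>>> step_arm --moves '[[[0,0,0],[0,0,-0.01],-0.358],[[0,0,0],[0,0,-0.03],-0.358],[[0,0,0],[0,0,-0.05],-0.358],[[0,0,0],[0,0,-0.07],-0.358],[[0,0,0],[0,0,-0.09],-0.358],[[0,0,0],[0,0,-0.11],-0.358]]'

```text
clock: 5.95
eef_pos: [537.8, 262.4, 153.2]
tcp_rot: [3.141, 0.612, 2.873]
contact_force: [0.6, -1.2, -2.0]
opening: 0.323
grasp_force: 11.8
```

>>> step_arm --moves '[[[0,0,0],[0,0,-0.03],-0.358],[[0,0,0],[0,0,-0.07],-0.358],[[0,0,0],[0,0,-0.11],-0.358],[[0,0,0],[0,0,-0.15],-0.358],[[0,0,0],[0,0,-0.2],-0.358],[[0,0,0],[0,0,-0.25],-0.358],[[0,0,0],[0,0,-0.3],-0.358],[[0,0,0],[0,0,-0.35],-0.358]]'

```text
clock: 6.75
eef_pos: [498.7, 273.2, 211.0]
tcp_rot: [3.141, 0.612, 2.872]
contact_force: [-0.9, -0.1, -1.6]
opening: 0.323
grasp_force: 11.9
```

```bash
python3 - <<'E'
from h import *
go(BASE+309*AX,rot(35))
t=imaging.grab_frame('top');s=imaging.grab_frame('side')
a=cv2.resize(t[150:240,190:290],None,fx=4,fy=4,interpolation=2);b=cv2.resize(s[110:200,230:330],None,fx=4,fy=4,interpolation=2)
cv2.imwrite('pics/g3.png',np.hstack([a,b])[:,:,::-1])
E
```

```text
turn [ 0.0005  0.0015 -0.0003] shift [-0.0023  0.0059 -0.5366]
pos [498.7 273.2 211. ] F [-0.86 -0.07 -1.64] clock 6.75 grip 0.3227739582691771 11.870314925909042
```

View pics/g3.png

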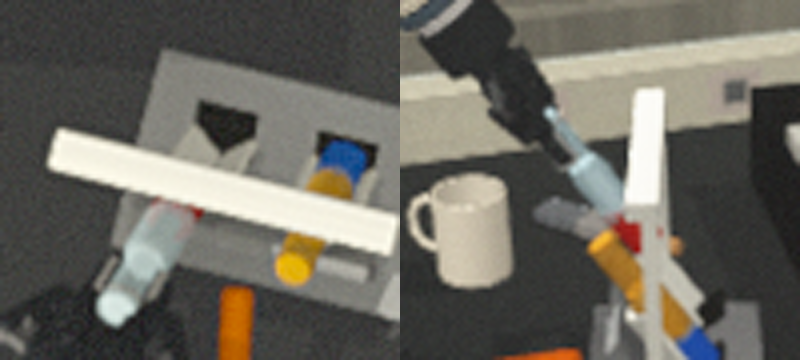

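The lamp has come out with the gripper: neck at left (115,305), red base emerging from under the bar at (195,210). The spare stays put. Drawing on.

>>> step_arm --moves '[[[0,0,0],[0,0,-0.06],-0.358],[[0,0,0],[0,0,-0.13],-0.358],[[0,0,0],[0,0,-0.2],-0.358],[[0,0,0],[0,0,-0.27],-0.358],[[0,0,0],[0,0,-0.34],-0.358],[[0,0,0],[0,0,-0.41],-0.358],[[0,0,0],[0,0,-0.48],-0.358],[[0,0,0],[0,0,-0.53],-0.358]]'

```text
clock: 7.65
eef_pos: [439.9, 289.6, 298.3]
tcp_rot: [3.14, 0.612, 2.872]
contact_force: [-0.1, 0.1, -0.3]
opening: 0.323
grasp_force: 11.9
```

```bash
python3 - <<'E'
from h import *
p=telemetry.sense()['eef_pos']
g=p-19*rot(35).apply([0,0,1])   # grasp point fixed while swinging
go(g+19*rot(0).apply([0,0,1])+[-40,0,0],rot(0))
E
```

```text
turn [ 1.600e-03  7.796e-01 -1.000e-04] shift [ 0.2122 -0.0531 -0.1281]
pos [439.9 289.6 298.3] F [-0.13  0.15 -0.31] clock 7.65 grip 0.32258767885467576 11.935708075761795
```

>>> step_arm --moves '[[[0,0.02,0],[0.005,0,-0.003],-0.358],[[0,0.05,0],[0.015,-0.004,-0.008],-0.358],[[0,0.085,0],[0.025,-0.006,-0.014],-0.358],[[0,0.12,0],[0.035,-0.008,-0.02],-0.358],[[0,0.155,0],[0.045,-0.01,-0.026],-0.358],[[0,0.19,0],[0.055,-0.013,-0.032],-0.358],[[0,0.225,0],[0.063,-0.016,-0.038],-0.358],[[0,0.26,0],[0.07,-0.018,-0.043],-0.358]]'

```text
clock: 8.45
eef_pos: [423.6, 289.9, 295.6]
tcp_rot: [-3.141, 0.406, 2.873]
contact_force: [-1.0, -0.1, -1.3]
opening: 0.32
grasp_force: 11.9
```

>>> step_arm --moves '[[[0,0.035,0],[0.01,-0.002,-0.003],-0.358],[[0,0.07,0],[0.02,-0.004,-0.006],-0.358],[[0,0.105,0],[0.03,-0.006,-0.009],-0.358],[[0,0.14,0],[0.04,-0.008,-0.012],-0.358],[[0,0.175,0],[0.05,-0.01,-0.015],-0.358],[[0,0.21,0],[0.06,-0.012,-0.018],-0.358],[[0,0.235,0],[0.065,-0.015,-0.02],-0.358],[[0,0.26,0],[0.07,-0.018,-0.02],-0.358]]'

```text
clock: 9.25
eef_pos: [408.9, 290.3, 293.9]
tcp_rot: [3.141, 0.202, 2.873]
contact_force: [-0.6, -0.6, -2.1]
opening: 0.318
grasp_force: 11.9
```

```bash
python3 - <<'E'
from h import *
go(np.array([410,290,300]),rot(0))
E
```

```text
turn [ 1.000e-04  2.574e-01 -2.000e-04] shift [-0.0117 -0.     -0.0287]
pos [408.9 290.3 293.9] F [-0.64 -0.58 -2.14] clock 9.25 grip 0.3175056909186373 11.890748888254166
```

>>> step_arm --moves '[[[0,0.035,0],[0,0,-0.003],-0.358],[[0,0.07,0],[0,0,-0.006],-0.358],[[0,0.105,0],[0,0,-0.01],-0.358],[[0,0.14,0],[0,0,-0.014],-0.358],[[0,0.175,0],[0,0,-0.018],-0.358],[[0,0.21,0],[0,0,-0.022],-0.358],[[0,0.24,0],[0,0,-0.026],-0.358],[[0,0.257,0],[0,0,-0.029],-0.358]]'

```text
clock: 10.05
eef_pos: [408.0, 290.7, 299.8]
tcp_rot: [3.141, 0.0, 2.872]
contact_force: [-0.4, 0.1, -0.6]
opening: 0.325
grasp_force: 11.9
```

```bash
python3 - <<'E'
from h import *
p=telemetry.sense()['eef_pos']
go(np.array([420,-20,300]),rot(0))
go(np.array([563.6,-179,300]),rot(0))
s=imaging.grab_frame('side');t=imaging.grab_frame('top')
for l in(0,128):print(l,proj('side',p+[0,0,19-128+l]))
b=cv2.resize(s[70:220,190:290],None,fx=4,fy=4,interpolation=2)
cv2.imwrite('pics/g4.png',b[:,:,::-1])
E
```

```text
turn [ 0.0004  0.0003 -0.0006] shift [-4.7100e-01 -1.4815e+00 -1.3000e-03]
pos [408.  290.7 299.8] F [-0.41  0.12 -0.64] clock 10.05 grip 0.3251249297865621 11.885821223258972
turn [ 0.0004  0.0003 -0.0006] shift [-1.3746e+00 -2.0568e+00 -1.3000e-03]
pos [408.  290.7 299.8] F [-0.41  0.12 -0.64] clock 10.05 grip 0.3251249297865621 11.885821223258972
0 [[248.43934154 155.30299269]]
128 [[245.03739486 122.88785026]]
```

View pics/g4.png

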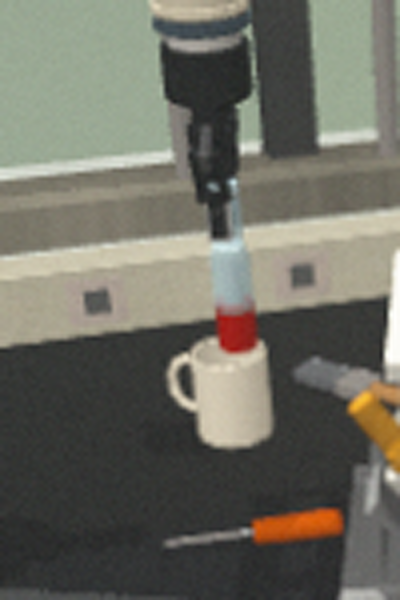

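The lamp hangs upright in the fingers. The base bottom is at crop (237,350), i.e. side (249,157), as predicted. Carrying it in front of the rack towards the cup.

>>> step_arm --moves '[[[0,0,0],[0,-0.05,0],-0.358],[[0,0,0],[0,-0.15,0],-0.358],[[0,0,0],[-0.02,-0.28,0],-0.358],[[0,0,0],[-0.05,-0.42,0],-0.358],[[0,0,0],[-0.1,-0.56,0],-0.358],[[0,0,0],[-0.15,-0.7,0],-0.358],[[0,0,0],[-0.2,-0.84,0],-0.358],[[0,0,0],[-0.25,-0.98,0],-0.358]]'

```text
clock: 10.95
eef_pos: [402.6, 86.4, 299.8]
tcp_rot: [-3.142, 0.002, 2.873]
contact_force: [0.5, 0.3, -2.5]
opening: 0.324
grasp_force: 11.9
```

>>> step_arm --moves '[[[0,0,0],[-0.05,-0.12,0],-0.358],[[0,0,0],[-0.1,-0.24,0],-0.358],[[0,0,0],[-0.17,-0.36,0],-0.358],[[0,0,0],[-0.25,-0.47,0],-0.358],[[0,0,0],[-0.34,-0.58,0],-0.358],[[0,0,0],[-0.43,-0.68,0],-0.358],[[0,0,0],[-0.52,-0.76,0],-0.358],[[0,0,0],[-0.6,-0.83,0],-0.358]]'

```text
clock: 11.75
eef_pos: [474.4, -105.1, 300.1]
tcp_rot: [-3.141, 0.002, 2.872]
contact_force: [0.2, -0.1, -1.1]
opening: 0.324
grasp_force: 11.9
```

```bash
python3 - <<'E'
from h import *
go(np.array([562,-179,300]),rot(0))
E
```

```text
turn [-0.0002  0.0023 -0.0009] shift [-0.5205 -0.2395  0.0013]
pos [ 474.4 -105.1  300.1] F [ 0.23 -0.08 -1.05] clock 11.75 grip 0.3243354386776182 11.946690827608109
```

>>> step_arm --moves '[[[0,0,0],[-0.1,-0.05,0],-0.358],[[0,0,0],[-0.2,-0.1,0],-0.358],[[0,0,0],[-0.3,-0.14,0.05],-0.358],[[0,0,0],[-0.4,-0.18,0.12],-0.358],[[0,0,0],[-0.47,-0.21,0.2],-0.358],[[0,0,0],[-0.52,-0.24,0.27],-0.358],[[0,0.002,0],[-0.52,-0.24,0.3],-0.358],[[0,0.002,0],[-0.52,-0.24,0.3],-0.358]]'

```text
clock: 12.55
eef_pos: [561.6, -177.2, 239.2]
tcp_rot: [3.141, -0.002, 2.872]
contact_force: [-0.2, 0.5, -1.9]
opening: 0.323
grasp_force: 11.9
```

```bash
python3 - <<'E'
from h import *
go(np.array([562,-179,240]),rot(0))
p=telemetry.sense()['eef_pos']
s=imaging.grab_frame('side');t=imaging.grab_frame('top')
a=s.astype(int)[180:260,290:370];m=(a[...,0]>90)&(a[...,1]<60)&(a[...,2]<60);y,x=np.nonzero(m);
for yy in np.unique(y):print(yy+180,x[y==yy].min()+290,x[y==yy].max()+290,end=' | ')
print(proj('side',p+[[0,0,19-128],[0,0,19-128+45],[0,0,19]]))
tt=np.linspace(0,2*np.pi,90)
for z,rr in((85,34),(0,60)):
  q=proj('side',np.c_[563.6+rr*np.cos(tt),-179+rr*np.sin(tt),0*tt+z]);print(z,q.min(0),q.max(0))
for l in(0,45):
  q=proj('side',np.c_[p[0]+18*np.cos(tt),p[1]+18*np.sin(tt),0*tt+p[2]+19-128+l]);print('lamp',l,q.min(0),q.max(0))
b=cv2.resize(s[150:290,285:385],None,fx=4,fy=4,interpolation=2);c=cv2.resize(t[140:240,320:420],None,fx=4,fy=4,interpolation=2);c=np.vstack([c,np.zeros((160,400,3),np.uint8)])
cv2.imwrite('pics/g5.png',np.hstack([b,c])[:,:,::-1])
E
```

```text
turn [ 0.0006 -0.003  -0.0006] shift [-0.0042 -0.0084 -0.0039]
pos [ 561.6 -177.2  239.2] F [-0.23  0.47 -1.94] clock 12.55 grip 0.3231447059081508 11.936459094285965
224 321 333 | 225 321 333 | 226 321 333 | 227 321 333 | 228 321 333 | 229 321 333 | 230 321 333 | 231 321 333 | 232 321 333 | 233 321 333 | 234 322 332 | 235 322 332 | 236 324 330 | [[326.2030764  232.27199561]
 [326.2479703  219.7916461 ]
 [326.33374135 195.4038886 ]]
85 [315.72230707 237.7354965 ] [338.21805677 251.70730955]
0 [307.72227686 253.73704532] [346.02246103 279.20676917]
lamp 0 [320.13643609 228.7015766 ] [332.27074462 235.93142395]
lamp 45 [320.05918527 216.30740023] [332.43795604 223.36491109]
```

View pics/g5.png

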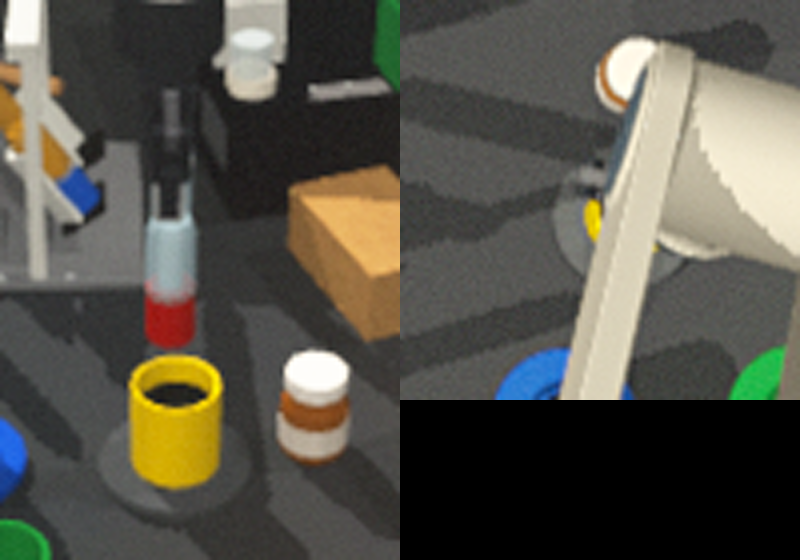

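```bash
python3 - <<'E'
from h import *
from scipy.optimize import minimize
tt=np.linspace(0,2*np.pi,90);M={}
for c,b in(('top',(350,165,410,225)),('side',(305,225,355,290))):
    hsv=cv2.cvtColor(cv2.imread(f'pics/{c}0.png'),cv2.COLOR_BGR2HSV)
    m=cv2.inRange(hsv,(18,120,60),(36,255,255));k=np.zeros_like(m);k[b[1]:b[3],b[0]:b[2]]=m[b[1]:b[3],b[0]:b[2]]
    h=cv2.convexHull(max(cv2.findContours(k,0,1)[0],key=cv2.contourArea))[:,0].astype(float);M[c]=h
    print(c,h.min(0),h.max(0))
def ext(c,x,y):
    P=np.vstack([np.c_[x+34*np.cos(tt),y+34*np.sin(tt),0*tt+z] for z in(85,10)]);q=proj(c,P);return q
def cost(v,cams):
    e=0
    for c in cams:
        q=ext(c,*v);e+=np.sum((q.min(0)-M[c].min(0))**2)+np.sum((q.max(0)-M[c].max(0))**2)
    return e
for cams in(['top'],['side'],['top','side']):
    s=minimize(cost,[565,-180],args=(cams,),method='Nelder-Mead');print(cams,s.x,s.fun)
E
```

```text
top [366. 181.] [390. 204.]
side [317. 239.] [340. 272.]
['top'] [ 565.47361958 -182.31430491] 0.20680242869253684
['side'] [ 566.23148628 -185.79315371] 0.12740622978329702
['top', 'side'] [ 566.09473217 -183.53684399] 1.2431204735195318
```

```bash
python3 - <<'E'
from h import *
go(np.array([563.6,-183,182]),rot(0))
E
```

```text
turn [0.0005 0.0002 0.0001] shift [-0.013  -0.0275  0.2932]
pos [ 562.5 -177.   240.6] F [ 0.78 -0.93 -0.83] clock 12.65 grip 0.3246439061321163 11.936565935611725
```

>>> step_arm --moves '[[[0,0,0],[-0.01,-0.02,0.02],-0.358],[[0,0,0],[-0.013,-0.0275,0.05],-0.358],[[0,0,0],[-0.013,-0.0275,0.09],-0.358],[[0,0,0],[-0.013,-0.0275,0.14],-0.358],[[0,0,0],[-0.013,-0.0275,0.19],-0.358],[[0,0,0],[-0.013,-0.0275,0.24],-0.358],[[0,0,0],[-0.013,-0.0275,0.25],-0.358],[[0,0,0],[-0.013,-0.0275,0.25],-0.358]]'

```text
clock: 13.45
eef_pos: [563.9, -183.1, 189.4]
tcp_rot: [3.141, -0.001, 2.873]
contact_force: [-0.0, -0.3, -0.8]
opening: 0.323
grasp_force: 11.9
```

>>> step_arm --moves '[[[0,0,0],[0,0,0],-0.358],[[0,0,0],[0,0,0],-0.358],[[0,0,0],[0,0,0],-0.358],[[0,0,0],[0,0,0],-0.358]]'

```text
clock: 13.85
eef_pos: [564.3, -183.3, 190.5]
tcp_rot: [3.141, 0.001, 2.873]
contact_force: [-0.6, 0.1, -1.4]
opening: 0.326
grasp_force: 11.9
```

```bash
python3 - <<'E'
from h import *
F=[]
for i in range(8):
    imaging.grab_frame('side');F.append(telemetry.sense()['contact_force'])
print(np.mean(F,0),np.std(F,0));go(np.array([563.6,-183,182]),rot(0))
E
```

```text
[-0.10946074  0.05257007 -1.4459485 ] [0.5198891  0.3237394  0.55639382]
turn [ 0.0004  0.0002 -0.0002] shift [0.0031 0.0007 0.0407]
pos [ 564.2 -183.3  190.1] F [-0.73 -0.01 -2.28] clock 14.25 grip 0.3193125598159436 11.933063864707947
```

```bash
python3 - <<'E'
from h import *
for c,cols in(('side',(327,328,329,330)),):
    im=cv2.imread(f'pics/{c}0.png')
    for x in cols:print(x,[(y,im[y,x].tolist()) for y in range(238,256)])
cx,cy=566,-183.5
o=np.array(imaging.calibration('side')['cam_to_world'])[:2,3];d=np.array([cx,cy])-o;d/=np.linalg.norm(d)
for z in range(27,70,8):print(z,proj('side',[*(np.array([cx,cy])+30*d),z]).round(1))
print('rim far out/in, near in',[proj('side',[*(np.array([cx,cy])+k*d),85]).round(1) for k in(34,30,-30)])
E
```

```text
327 [(238, [72, 114, 124]), (239, [42, 191, 225]), (240, [0, 190, 228]), (241, [4, 168, 206]), (242, [3, 168, 206]), (243, [8, 171, 206]), (244, [1, 167, 206]), (245, [23, 114, 143]), (246, [34, 38, 40]), (247, [31, 32, 37]), (248, [33, 32, 36]), (249, [32, 36, 39]), (250, [30, 34, 37]), (251, [34, 78, 93]), (252, [12, 176, 214]), (253, [0, 191, 230]), (254, [0, 174, 213]), (255, [0, 175, 213])]
328 [(238, [71, 113, 127]), (239, [37, 190, 224]), (240, [0, 194, 231]), (241, [0, 167, 205]), (242, [6, 171, 208]), (243, [8, 171, 208]), (244, [0, 168, 205]), (245, [20, 114, 141]), (246, [29, 33, 33]), (247, [32, 37, 38]), (248, [32, 36, 37]), (249, [31, 32, 34]), (250, [33, 38, 38]), (251, [36, 63, 74]), (252, [18, 185, 224]), (253, [0, 198, 233]), (254, [0, 175, 212]), (255, [0, 172, 211])]
329 [(238, [74, 118, 129]), (239, [36, 188, 225]), (240, [0, 196, 231]), (241, [2, 172, 210]), (242, [1, 173, 210]), (243, [1, 173, 209]), (244, [7, 173, 212]), (245, [29, 121, 150]), (246, [36, 37, 39]), (247, [28, 32, 34]), (248, [34, 38, 40]), (249, [30, 36, 37]), (250, [34, 40, 43]), (251, [38, 65, 73]), (252, [14, 184, 222]), (253, [0, 199, 233]), (254, [3, 175, 211]), (255, [0, 173, 211])]
330 [(238, [68, 108, 122]), (239, [37, 191, 228]), (240, [0, 200, 234]), (241, [0, 174, 212]), (242, [1, 175, 211]), (243, [4, 174, 213]), (244, [0, 173, 213]), (245, [17, 119, 148]), (246, [29, 34, 36]), (247, [28, 33, 29]), (248, [28, 33, 36]), (249, [32, 35, 37]), (250, [39, 47, 47]), (251, [37, 83, 96]), (252, [8, 181, 218]), (253, [0, 195, 230]), (254, [2, 170, 207]), (255, [0, 170, 207])]
27 [[328.1 253.9]]
35 [[328.1 251.9]]
43 [[328.2 249.9]]
51 [[328.2 247.9]]
59 [[328.2 245.9]]
67 [[328.2 243.9]]
rim far out/in, near in [array([[328.2, 238.4]]), array([[328.2, 239.2]]), array([[328.1, 251.6]])]
```

The side view puts the floor at about 60 mm (far edge at row 245), so contact is expected at TCP z of about 169. I'll check this by feel.

>>> step_arm --moves '[[[0,0,0],[0,0,0.015],-0.358],[[0,0,0],[0,0,0.03],-0.358],[[0,0,0],[0,0,0.045],-0.358],[[0,0,0],[0,0,0.055],-0.358],[[0,0,0],[0,0,0.065],-0.358],[[0,0,0],[0,0,0.07],-0.358],[[0,0,0],[0,0,0.07],-0.358],[[0,0,0],[0,0,0.07],-0.358]]'

```text
clock: 15.05
eef_pos: [564.2, -183.3, 176.2]
tcp_rot: [3.141, 0.0, 2.873]
contact_force: [-0.1, -0.4, -1.4]
opening: 0.321
grasp_force: 11.9
```

```bash
cat > f.py <<'E'
from h import *
F=[];P=[];G=[]
for i in range(10):
    imaging.grab_frame('side');s=telemetry.sense();F.append(s['contact_force']);P.append(s['eef_pos']);G.append(s['grasp_force'])
print(np.mean(F,0).round(2),np.mean(P,0).round(2),np.mean(G),s['clock'])
E
python3 f.py
```

```text
[ 0.14  0.03 -1.23] [ 564.22 -183.3   176.24] 11.933470621705055 15.55
```

>>> step_arm --moves '[[[0,0,0],[0,0,0.005],-0.358],[[0,0,0],[0,0,0.01],-0.358],[[0,0,0],[0,0,0.015],-0.358],[[0,0,0],[0,0,0.02],-0.358],[[0,0,0],[0,0,0.02],-0.358]]'

```text
clock: 16.05
eef_pos: [564.3, -183.3, 172.2]
tcp_rot: [3.141, 0.0, 2.873]
contact_force: [-0.7, -0.5, 0.9]
opening: 0.327
grasp_force: 12.1
```

```bash
python3 f.py
```

```text
[-0.18  0.24  0.78] [ 564.26 -183.31  172.24] 12.105966612696648 16.55
```

Floor felt: the load rose 2 N over the last 4 mm (about 2.5 mm of spring). Easing up to balance the weight, then opening slowly.

>>> step_arm --moves '[[[0,0,0],[0,0,-0.003],-0.358],[[0,0,0],[0,0,-0.003],-0.35],[[0,0,0],[0,0,-0.003],-0.345],[[0,0,0],[0,0,-0.003],-0.34],[[0,0,0],[0,0,-0.003],-0.335],[[0,0,0],[0,0,-0.003],-0.32],[[0,0,0],[0,0,-0.003],-0.3],[[0,0,0],[0,0,-0.003],-0.27]]'

```text
clock: 17.35
eef_pos: [564.2, -183.3, 172.7]
tcp_rot: [3.141, 0.0, 2.873]
contact_force: [-0.3, 0.2, -0.1]
opening: 0.363
grasp_force: 0.0
```

```bash
python3 f.py; python3 - <<'E'
from h import *
s=imaging.grab_frame('side');cv2.imwrite('pics/g6.png',cv2.resize(s[150:290,285:385],None,fx=4,fy=4,interpolation=2)[:,:,::-1])
E
```

```text
[0.28 0.02 0.01] [ 564.18 -183.28  172.75] 0.0 17.85
```

View pics/g6.png

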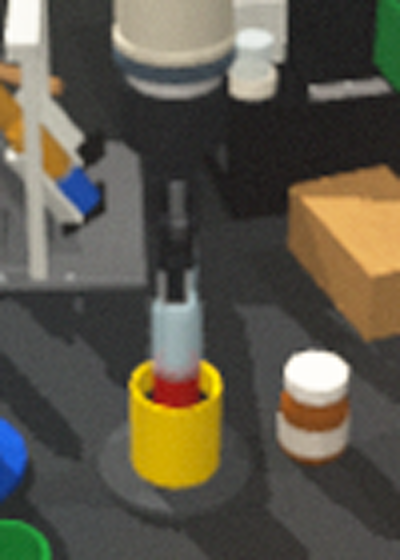

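The lamp stands upright in the middle of the yellow cup (base at crop (176,390)), with no force on the gripper. Opening wider and lifting straight up.

>>> step_arm --moves '[[[0,0,0],[0,0,0],-0.1],[[0,0,0],[0,0,0],0.1],[[0,0,0],[0,0,0],0.2],[[0,0,0],[0,0,-0.05],0.2],[[0,0,0],[0,0,-0.12],0.2],[[0,0,0],[0,0,-0.22],0.2],[[0,0,0],[0,0,-0.35],0.2],[[0,0,0],[0,0,-0.5],0.2]]'

```text
clock: 18.7
eef_pos: [564.0, -183.2, 274.6]
tcp_rot: [3.141, 0.0, 2.873]
contact_force: [1.1, 0.6, -0.1]
opening: 0.598
grasp_force: 0.0
```

>>> step_arm --moves '[[[0,0,0],[0.1,0,-0.1],0.2],[[0,0,0],[0.3,0,-0.15],0.2],[[0,0,0],[0.5,0,-0.15],0.2],[[0,0,0],[0.6,0,-0.15],0.2],[[0,0,0],[0.6,0,-0.15],0.2],[[0,0,0],[0.6,0,-0.15],0.2]]'

```text
clock: 19.3
eef_pos: [449.1, -151.7, 304.2]
tcp_rot: [3.141, 0.003, 2.873]
contact_force: [0.4, -0.3, 1.1]
opening: 0.603
grasp_force: 0.0
```

```bash
python3 f.py; python3 - <<'E'
from h import *
s=imaging.grab_frame('side');cv2.imwrite('pics/g7.png',cv2.resize(s[110:310,230:400],None,fx=3,fy=3,interpolation=2)[:,:,::-1])
E
```

```text
[ 0.13 -0.22  0.06] [ 449.1  -151.62  302.82] 0.0 19.8
```

View pics/g7.png

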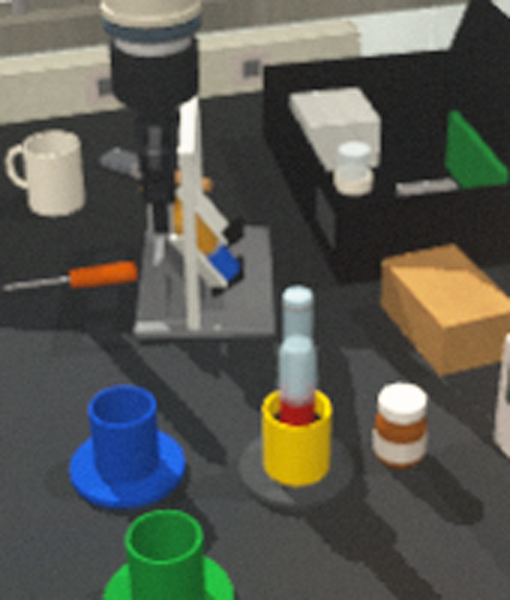

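The lamp stands upright and free in the yellow cup (about (297,400)). The spare lamp, jar and the other things are where they were.

```bash
python3 -c "
from rig import r
print(r.sign_off())"
```

```text
the job is handed in; nothing more can be done
None
```

The red-base lamp stands upright and released on the sprung floor of the yellow cup, nothing else appears disturbed in the last side view, and the job was handed in at about 20 s; the grip briefly reached 19.5 N while closing (limit 20 N) before I eased it to 12 N.

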